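Sort deburred steel pieces into their trays

TASK

Sort the five deburred steel pieces lying on the rubber mat into the three low green trays behind it; the piece that already lies in each tray shows which kind belongs there: hexagonal plates, shaft collars or angle cleats. Lay each piece flat on the floor of its tray in the same attitude as it lies on the mat (the cleat standing on one leg), beside what is already there and not on top of it or on the tray's edge. Leave the air grinder and the wooden block on the mat where they are.

Things in the scene. Friction and masses are not known exactly. Their poses are not given: they have to be found in the camera images.
- hex_a: loose hexagonal steel plate, one of two alike: 42 mm across flats, 48.5 mm across corners, 12 mm thick, hexagonal 18 mm hole, about 0.12 kg, lying flat. Origin: centre of its underside; z up; x is normal to one pair of flats, the other pairs are at 60 and 120 degrees. Starts on the black rubber mat (top at z = 0.003)
- hex_b: loose hexagonal steel plate, one of two alike: 42 mm across flats, 48.5 mm across corners, 12 mm thick, hexagonal 18 mm hole, about 0.12 kg, lying flat. Origin: centre of its underside; z up; x is normal to one pair of flats, the other pairs are at 60 and 120 degrees. Starts on the black rubber mat (top at z = 0.003)
- collar_a: loose steel shaft collar (thick ring), one of two alike: 44 mm outside, 24 mm bore, 22 mm high, about 0.18 kg, lying on its flat face. Origin: centre of its underside; z up along the bore. Starts on the black rubber mat (top at z = 0.003)
- collar_b: loose steel shaft collar (thick ring), one of two alike: 44 mm outside, 24 mm bore, 22 mm high, about 0.18 kg, lying on its flat face. Origin: centre of its underside; z up along the bore. Starts on the black rubber mat (top at z = 0.003)
- cleat: loose steel angle cleat (L bracket), 8 mm thick, 40 mm wide (y), about 0.22 kg, standing on one leg. Origin: centre of the underside of the lying leg, 50 (x) x 40 (y) x 8 mm; the other leg stands up at the +x end (x from 17 to 25 mm), to 50 mm above the underside; z up. Starts on the black rubber mat (top at z = 0.003)
- tray_hex: low green tray fixed on the bench beyond the mat, 130 (x) x 195 (y) x 22 mm high, walls and floor 3 mm. Origin: centre of its underside, on the bench; z up, y along its length; yaw within 0.06 rad of 0. The three trays look alike; this one holds one loose hexagonal plate like those on the mat, flat, 62 mm (+-4) from its centre towards its +y end; the rest is empty
- tray_collar: low green tray fixed on the bench beyond the mat, 130 (x) x 195 (y) x 22 mm high, walls and floor 3 mm. Origin: centre of its underside, on the bench; z up, y along its length; yaw within 0.06 rad of 0. The three trays look alike; this one holds one loose collar like those on the mat, flat, 62 mm (+-4) from its centre towards its +y end; the rest is empty
- tray_cleat: low green tray fixed on the bench beyond the mat, 130 (x) x 195 (y) x 22 mm high, walls and floor 3 mm. Origin: centre of its underside, on the bench; z up, y along its length; yaw within 0.06 rad of 0. The three trays look alike; this one holds one loose cleat like the one on the mat, upright leg on the +x side, 62 mm (+-4) from its centre towards its +y end; the rest is empty
- die_grinder: blue air die grinder with black grip rings and aluminium nose, lying loose among the pieces on the mat: 153 mm long (x from -75 to 78 mm, nose at +x), 38 mm wide, 45 mm high, 0.5 kg; to be left where it is. Origin: underside of its barrel; z up
- wood_block: wooden support block lying loose among the pieces on the mat, 100 (x) x 45 (y) x 30 mm high, 0.1 kg; to be left where it is. Origin: centre of its underside; z up
Things that resemble listed ones, but are neither listed nor needed, are in the scene too. Leave any pink look-alike of the tray_hex alone.

How it is judged:
At the end, for the whole second after the job is handed in: Both hexagonal plates, both collars and the cleat lie in the tray of their own kind: centre within 55 mm (tray x) and 85 mm (tray y) of the tray's centre, underside at most 5 mm above the tray's floor, own z axis within 0.12 rad of vertical, released by the fingers and at rest (x of hex_a in the frame of tray_hex between -0.055 and 0.055 m and y of hex_a in the frame of tray_hex between -0.085 and 0.085 m and z of each of hex_a, hex_b in the frame of tray_hex below 0.008 m and angle between each of hex_a, hex_b, collar_a, collar_b, cleat's own z axis and vertical below 0.12 rad and contact force between each of hex_a, hex_b, collar_a, collar_b, cleat and the fingers below 0.05 N and linear speed of each of hex_a, hex_b, collar_a, collar_b, cleat below 0.02 m/s and angular speed of each of hex_a, hex_b, collar_a, collar_b, cleat below 0.2 rad/s and x of hex_b in the frame of tray_hex between -0.055 and 0.055 m and y of hex_b in the frame of tray_hex between -0.085 and 0.085 m and x of collar_a in the frame of tray_collar between -0.055 and 0.055 m and y of collar_a in the frame of tray_collar between -0.085 and 0.085 m and z of each of collar_a, collar_b in the frame of tray_collar below 0.008 m and x of collar_b in the frame of tray_collar between -0.055 and 0.055 m and y of collar_b in the frame of tray_collar between -0.085 and 0.085 m and x of cleat in the frame of tray_cleat between -0.055 and 0.055 m and y of cleat in the frame of tray_cleat between -0.085 and 0.085 m and z of cleat in the frame of tray_cleat below 0.008 m); the robot touches nothing.
It fails at once if the air grinder is shifted by more than 25 mm (distance of die_grinder from where it was at the start of the episode above 0.025 m).
It fails at once if the wooden block is shifted by more than 25 mm (distance of wood_block from where it was at the start of the episode above 0.025 m).
It also fails if it takes over 128 s, if anything falls off the work surface, if the arm or the gripper's body presses on something with over 40 N, if the wrist force passes 120 N, or if a joint passes its speed limit or range.

ROBOT

A 6-joint arm with a two-finger parallel gripper is mounted at the origin on the work surface. World frame = base frame: x ahead of the robot, y to its left, z up, the work surface at z = 0. Lengths are in m, angles in rad, forces in N, time in s.
With the tool pointing down it reaches from about 0.375 to 0.925 m from the base axis. Payload 5.7 kg.
Tool frame: the origin (TCP) lies at the very end of the fingers, on their centre line; the grasp point (between the pads) lies 19 mm behind it; z points along the fingers, y is the line along which they close (so a half turn about z gives the same grasp; the last joint's range is limited). The gripper opens to 88 mm and grips with 3 to 60 N. Pads are 20 mm wide; open, the fingers measure 115 mm over their backs; the gripper's body (75 mm by 178 mm) begins 61 mm behind the grasp point.
Start: joints at [-1.247, 0.359, 1.51, -0, 1.272, -0.115], TCP at [0.255, -0.543, 0.193] pointing down, gripper open.
Joint ranges: [-2.97, 2.97], [-1.01, 2.36], [0.21, 2.38], [-0.96, 4.11], [0.2, 2.71], [-2.98, 2.98]. Speed limits (rad/s): [2.39, 2.39, 3.14, 3.14, 3.14, 3.14].

INTERFACE

Orientations are given as a unit quaternion [w, x, y, z].
In Python, from cell import arm gives the robot as it stands. The module is installed in compiled form; this text tells all that it offers.
- The arm moves only by the tool drive_tool, never from a script. Its argument "plan" is a list of rows, each a list of 5 numbers: the shift along the tool's x, y, z in units of 120 mm (1.0 is 120 mm), then the turn about the tool's z in units of 1.5 rad (1.0 is 1.5 rad), then the opening, from 0 (shut) to 1 (fully open). A call has 1 to 20 rows; each row is the pose to reach, as a shift and turn from the pose commanded when the call began, along the tool's axes at that moment; what a row does not reach only later rows make up. A row lasts 1/12 s, in which the tool goes at most 41.7 mm and 7.16 degrees, less where a joint would pass 70% of its speed; a pose out of reach is approached as far as the arm can. A call with a number of a shift or a turn outside -1 to 1 is refused whole. A call with a gripper value outside its range is refused whole. The fingers move at their own pace and stop on an object; "force" is the grip in N (left out, the last holds). Time passes only in rows, so rows that repeat a pose let the fingers close. It gives the time, the measured TCP pose, the force, the opening and the grip force at its end, in the units of the state.
- arm.get_obs(): the state, without advancing time (a new reading comes with each control period).
- arm.snapshot(name): name is "scene" or "top" or "wrist"; returns a dict with "frame" (420x560x3 uint8, red, green, blue), "fov_y" (degrees; the focal length in pixels is half the picture's height over the tangent of half this angle, whatever the lens; pixels are square), "cx", "cy" (the principal point, pixels), "R" (3x3) and "t" (3): a world point X has camera coordinates R X + t; the wrist camera has in their place "hand_eye" (4x4, takes a point from camera to tool coordinates, whose origin is the TCP and whose axes are the flange's). Camera axes: x right, y down, z forward; pixel columns grow to the right and rows downward; lengths in m; the calibration is good to about 2 mm. A picture is of the moment at which its call begins: read the wrist's pose just before it. There is no depth.
- arm.job_done(): hands the job in; it is judged then, once.
The state is a dict: "time": time; "q": joint angles; "qd": joint speeds; "joint_efforts": joint torques, N m; "position": TCP position; "tool_rot": TCP orientation; "ft_force": force on the tool from outside, world axes, zero at the start; "moment": the same for the moment, N m; "gripper_width": finger opening in m; "grip_force": force on a finger pad.
Only numpy, scipy, OpenCV 4.12 (cv2) and the standard library are available. Lean on these libraries where they do the work, as an engineer would, in place of code of your own. Each camera call takes 0.05 s, during which the arm holds its last target. There are 200 camera calls.

## Working session

There is one attempt and no reset: what is moved stays moved. The work goes in short steps, Python scripts to look and compute and a tool call to move; the robot and the scene stay as the last step left them, time stands still between calls to the robot, and variables do not carry over. Pictures are saved under pics/ and viewed, at most 14 in all, crops included, and the job is handed in when it is done.

Besides the shell and the picture viewer there is one more tool, called as a command line: name --pt "numbers of a row" for each row, then --argument value for the rest. drive_tool: Moves the arm, as the interface text tells. Shifts and turns lie within -1 to 1; 1 stands for 120 mm of shift or 1.5 rad of turn. Its arguments: {"type":"object","properties":{"plan":{"type":"array"},"force":{"type":"number"}},"required":["plan"]}

```bash
mkdir -p pics; python3 - <<'E'
from cell import arm
import cv2,pickle
o=arm.get_obs();print(o)
for n in("top","scene"):
    s=arm.snapshot(n);pickle.dump(s,open(n+'.pkl','wb'));print(n,s['fov_y'],s['cx'],s['cy'],s['R'],s['t'])
    cv2.imwrite(f'pics/{n}0.png',cv2.resize(s['frame'][:,:,::-1],(800,600),interpolation=cv2.INTER_CUBIC))
E
```

```text
{'time': 0.0, 'q': array([-1.24709571e+00,  3.59499700e-01,  1.51141850e+00, -2.06194208e-05,
        1.27249903e+00, -1.15064243e-01]), 'qd': array([ 8.21535422e-04,  7.79275460e-05,  1.16581076e-03,  7.23144095e-04,
       -1.48560243e-03, -1.17660786e-03]), 'joint_efforts': array([ 1.98545567e-03, -5.15386927e+01, -2.70725799e+01,  6.77223061e-02,
        3.49290250e-02, -1.54581858e-04]), 'position': array([ 0.25466096, -0.54245708,  0.19201811]), 'tool_rot': array([-9.06302906e-04,  9.76030968e-01,  2.17629769e-01, -1.04793820e-04]), 'ft_force': array([-1.06943384, -0.39848561, -0.40375314]), 'moment': array([-0.00512666, -0.01565641, -0.0074128 ]), 'grip_force': 0.0, 'gripper_width': 0.08789475736019445}
top 50.456482269241874 289.92607424850684 205.77664061998965 [[ 0.01144287 -0.9997644   0.01844454]
 [-0.98891809 -0.01404541 -0.14779629]
 [ 0.14802053 -0.01654893 -0.98884582]] [0.10759087 0.51107856 1.19544865]
scene 54.99295035710431 286.42559175245987 207.54634530396962 [[ 0.22116571  0.97523559  0.00112393]
 [ 0.77107914 -0.1741609  -0.61245811]
 [-0.59709521  0.13632137 -0.79050224]] [-0.24107314 -0.34122014  1.34362973]
```

View pics/top0.png

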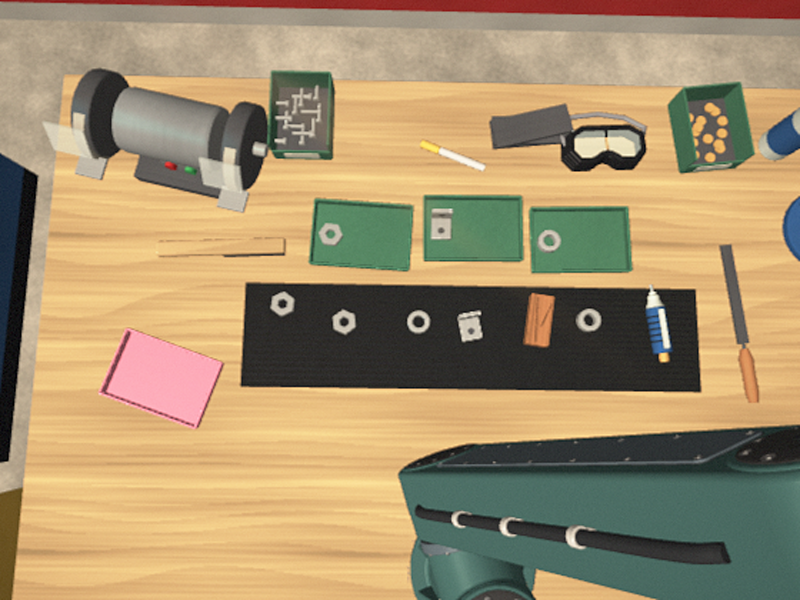

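View pics/scene0.png

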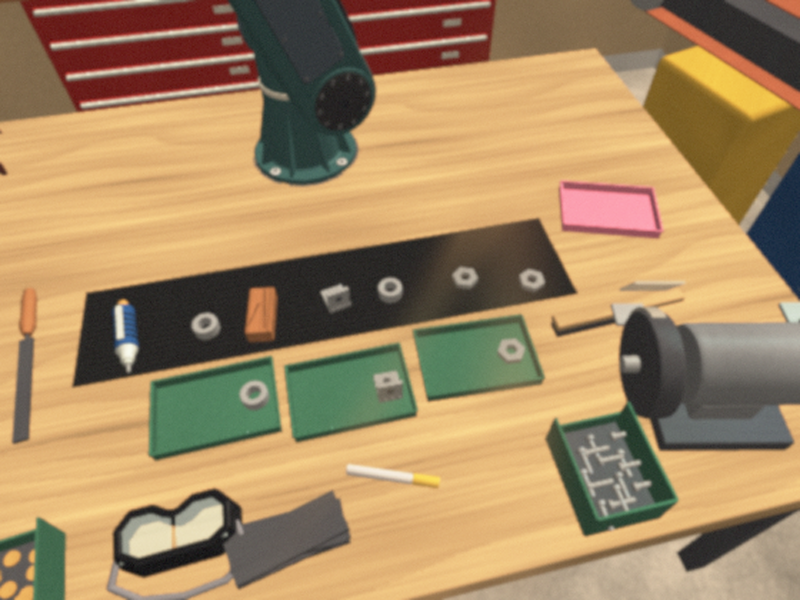

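The top view shows the pieces at (800x600 px): hexes (283,303) and (344,321), collars (418,321) and (589,319), cleat (470,325). The trays run hex, cleat, collar from left to right. The wood block is at (540,320) and the grinder at (657,325).

```bash
cat > h.py <<'E'
import numpy as np,cv2,pickle
from scipy.spatial.transform import Rotation as Ro
def K(s):
    return s['frame'].shape[0]/2/np.tan(np.radians(s['fov_y'])/2)
def cast(s,uv,z,pose=None):
    """pixels -> world points on plane z; pose=(pos,quat wxyz) for wrist"""
    uv=np.atleast_2d(np.asarray(uv,float));f=K(s)
    d=np.c_[(uv[:,0]-s['cx'])/f,(uv[:,1]-s['cy'])/f,np.ones(len(uv))]
    if pose is None: R=s['R'].T;c=-R@s['t']
    else:
        T=s['hand_eye'];q=pose[1];Rt=Ro.from_quat([q[1],q[2],q[3],q[0]]).as_matrix()
        R=Rt@T[:3,:3];c=Rt@T[:3,3]+pose[0]
    d=d@R.T
    return c+d*((z-c[2])/d[:,2])[:,None]
def steel(s,sat=45,val=110):
    h=cv2.cvtColor(s['frame'],cv2.COLOR_RGB2HSV)
    return ((h[...,1]<sat)&(h[...,2]>val)).astype(np.uint8)
def green(s):
    return cv2.inRange(cv2.cvtColor(s['frame'],cv2.COLOR_RGB2HSV),(60,90,30),(90,255,255))
E
python3 - <<'E'
from h import *
s=pickle.load(open('top.pkl','rb'))
m=steel(s);m[:135]=0;m[275:]=0
for c in cv2.findContours(m,cv2.RETR_EXTERNAL,cv2.CHAIN_APPROX_NONE)[0]:
    if cv2.contourArea(c)<40: continue
    (u,v),(w,h),a=cv2.minAreaRect(c)
    print('steel',round(u),round(v),cv2.contourArea(c),np.round([cast(s,(u,v),z)[0,:2] for z in(.009,.025)],3).tolist(),'rect',round(w,1),round(h,1),a)
m=green(s);m[:130]=0;m[200:]=0
for c in cv2.findContours(m,cv2.RETR_EXTERNAL,cv2.CHAIN_APPROX_NONE)[0]:
    if cv2.contourArea(c)<1000: continue
    b=cv2.boxPoints(cv2.minAreaRect(c));P=cast(s,b,.018)[:,:2]
    print('tray',P.mean(0).round(3),P.round(3).tolist())
h=cv2.cvtColor(s['frame'],cv2.COLOR_RGB2HSV)
m=cv2.inRange(h,(3,100,60),(14,255,230));
for c in cv2.findContours(m,cv2.RETR_EXTERNAL,cv2.CHAIN_APPROX_NONE)[0]:
    if cv2.contourArea(c)<200: continue
    b=cv2.boxPoints(cv2.minAreaRect(c));P=cast(s,b,.033)[:,:2]
    print('wood?',P.mean(0).round(3),P.round(3).tolist())
for uv in [(652,287),(664,362),(640,320),(672,320)]: print('gr',cast(s,np.array(uv)*.7,.025)[0].round(3))
E
```

```text
steel 329 228 264.0 [[0.453, 0.002], [0.451, 0.003]] rect 19.6 16.7 78.69007110595703
steel 292 224 182.0 [[0.461, 0.106], [0.459, 0.106]] rect 15.0 15.0 90.0
steel 240 225 189.0 [[0.457, 0.252], [0.456, 0.25]] rect 16.0 15.0 90.0
steel 464 230 102.0 [[0.453, -0.381], [0.451, -0.374]] rect 27.8 4.8 81.25383758544922
steel 412 224 200.0 [[0.468, -0.231], [0.466, -0.226]] rect 15.0 17.0 90.0
steel 197 212 186.5 [[0.492, 0.374], [0.49, 0.371]] rect 16.6 15.2 36.869895935058594
steel 458 208 88.5 [[0.515, -0.366], [0.513, -0.359]] rect 10.7 16.3 8.130102157592773
steel 384 168 187.5 [[0.626, -0.156], [0.622, -0.152]] rect 15.0 16.0 90.0
steel 231 164 179.5 [[0.634, 0.284], [0.63, 0.282]] rect 15.0 16.0 90.0
steel 309 156 278.0 [[0.658, 0.062], [0.654, 0.063]] rect 14.1 21.7 3.012787342071533
steel 163 141 196.5 [[0.697, 0.481], [0.692, 0.476]] rect 12.0 20.0 90.0
tray [ 0.628 -0.217] [[0.689, -0.116], [0.698, -0.318], [0.566, -0.316], [0.558, -0.118]]
tray [0.631 0.222] [[0.571, 0.322], [0.702, 0.318], [0.692, 0.12], [0.561, 0.127]]
tray [ 0.649 -0.011] [[0.713, 0.078], [0.716, -0.1], [0.584, -0.099], [0.581, 0.078]]
wood? [ 0.362 -0.53 ] [[0.411, -0.511], [0.416, -0.539], [0.313, -0.549], [0.308, -0.522]]
wood? [ 0.463 -0.127] [[0.414, -0.094], [0.518, -0.109], [0.512, -0.161], [0.409, -0.146]]
gr [ 0.532 -0.355  0.025]
gr [ 0.385 -0.372  0.025]
gr [ 0.466 -0.328  0.025]
gr [ 0.467 -0.391  0.025]
```

drive_tool --pt "1 -0.6 0 -0.755 1" --pt "1 -0.6 0 -0.755 1" --pt "1 -0.6 0 -0.755 1" --pt "1 -0.6 0 -0.755 1" --pt "1 -0.6 0 -0.755 1" --pt "1 -0.6 0 -0.755 1" --pt "1 -0.6 0 -0.755 1" --pt "1 -0.6 0 -0.755 1" --pt "1 -0.6 0 -0.755 1" --pt "1 -0.6 0 -0.755 1"

```text
time: 0.93
position: [0.3327, -0.4266, 0.1925]
tool_rot: [-0.0, 0.705, 0.709, 0.0]
ft_force: [0.1, -0.0, -0.2]
gripper_width: 0.0879
grip_force: 0.0
```

drive_tool --pt "0.8 1 0 0 1" --pt "0.8 1 0 0 1" --pt "0.8 1 0 0 1" --pt "0.8 1 0 0 1" --pt "0.8 1 0 0 1"

```text
time: 1.35
position: [0.4564, -0.3275, 0.1926]
tool_rot: [-0.0, 0.707, 0.707, 0.001]
ft_force: [1.0, -0.4, 0.7]
gripper_width: 0.0877
grip_force: 0.0
```

```bash
cat > look.py <<'E'
import sys
from h import *
from cell import arm
def look(name=None,lo=150):
    o=arm.get_obs();s=arm.snapshot('wrist');pose=(o['position'],o['tool_rot'])
    pickle.dump((s,pose),open('wrist.pkl','wb'))
    q=o['tool_rot'];psi=2*np.arctan2(q[2],q[1])
    print('t',round(o['time'],2),'p',o['position'].round(4),'psi',round(psi,4),'grip',round(o['gripper_width'],4),'q6',o['q'][5].round(2))
    if name: cv2.imwrite(f'pics/{name}.png',s['frame'][:,:,::-1])
    return s,pose
if __name__=='__main__':
    s,p=look(sys.argv[1]);print(s['hand_eye'].round(3).tolist(),s['fov_y'])
E
python3 look.py w1
```

```text
t 1.35 p [ 0.4564 -0.3275  0.1926] psi 1.5712 grip 0.0877 q6 -0.75
[[0.001, -0.959, -0.283, 0.078], [1.0, 0.001, -0.0, -0.002], [0.0, -0.283, 0.959, -0.192], [0.0, 0.0, 0.0, 1.0]] 58.72675176832918
```

View pics/w1.png

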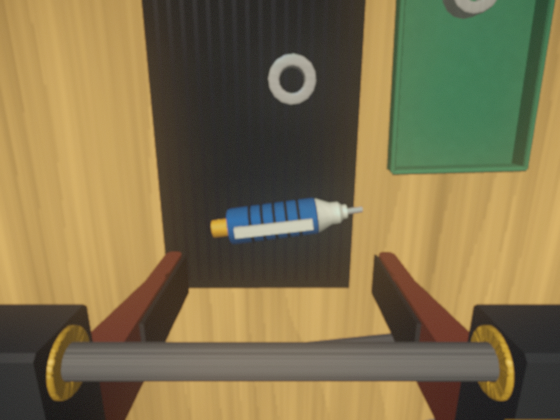

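The wrist view shows the collar at (292,80), the grinder below it and tray_collar at the upper right. Camera up is +y and right is +x.

```bash
cat > meas.py <<'E'
import sys
from look import *
def meas(z,s,pose,ztray=.022,val=110):
    m=steel(s,val=val);m[290:]=0
    for c in cv2.findContours(m,cv2.RETR_EXTERNAL,cv2.CHAIN_APPROX_NONE)[0]:
        if cv2.contourArea(c)<300: continue
        P=cast(s,c[:,0],z,pose)[:,:2]*1000
        (x,y),(w,h),a=cv2.minAreaRect(P.astype(np.float32))
        n=a if w<h else a+90
        mo=cv2.moments(c);print('steel px',round(mo['m10']/mo['m00']),round(mo['m01']/mo['m00']),'xy',round(x,1),round(y,1),'size',round(w,1),round(h,1),'short-axis deg',round(n,1))
    for c in cv2.findContours(green(s),cv2.RETR_EXTERNAL,cv2.CHAIN_APPROX_NONE)[0]:
        if cv2.contourArea(c)<3000: continue
        a=cv2.approxPolyDP(c,8,True)[:,0]
        print('green',[(*p.tolist(),*(cast(s,p,ztray,pose)[0,:2]*1000).round().astype(int).tolist()) for p in a])
if __name__=='__main__':
    meas(float(sys.argv[1]),*look(sys.argv[2] if len(sys.argv)>2 else None))
E
python3 - <<'E'
from meas import *
s,p=pickle.load(open('wrist.pkl','rb'));meas(.025,s,p)
E
```

```text
steel px 273 228 xy 448.3 -371.9 size 81.5 13.7 short-axis deg 97.1
steel px 332 212 xy 514.1 -353.3 size 45.2 34.1 short-axis deg 99.7
steel px 292 78 xy 465.7 -228.7 size 42.8 43.7 short-axis deg 1.6
steel px 474 5 xy 622.7 -169.4 size 35.5 10.1 short-axis deg 90.1
green [(402, 0, 561, -164), (396, 102, 563, -249), (402, 77, 567, -227), (399, 126, 568, -270), (412, 148, 583, -291), (446, 162, 617, -305), (505, 155, 674, -298), (538, 23, 683, -182), (535, 110, 695, -256), (553, 0, 692, -164), (498, 0, 644, -164), (463, 20, 616, -179), (441, 0, 595, -164)]
```

drive_tool --pt "0.823 0.09 0.3 0 1" --pt "0.823 0.09 0.6 0 1" --pt "0.823 0.09 0.6 0 1" --pt "0.823 0.09 0.6 0 1" --pt "0.823 0.09 0.6 0 1" --pt "0.823 0.09 0.6 0 1"

```text
time: 1.9
position: [0.4636, -0.2336, 0.1213]
tool_rot: [0.0, 0.707, 0.707, -0.0]
ft_force: [0.4, -1.7, 0.5]
gripper_width: 0.0877
grip_force: 0.0
```

drive_tool --pt "0.04 0.018 0.35 0 0.8" --pt "0.04 0.018 0.7 0 0.8" --pt "0.04 0.018 0.94 0 0.8" --pt "0.04 0.018 0.94 0 0.8" --pt "0.04 0.018 0.94 0 0.8" --pt "0.04 0.018 0.94 0 0" --pt "0.04 0.018 0.94 0 0" --pt "0.04 0.018 0.94 0 0" --pt "0.04 0.018 0.94 0 0" --pt "0.04 0.018 0.94 0 0" --pt "0.04 0.018 0.94 0 0" --pt "0.04 0.018 0.94 0 0" --force 30

```text
time: 2.9
position: [0.4659, -0.2274, 0.0084]
tool_rot: [0.0, 0.707, 0.707, 0.0]
ft_force: [0.7, -0.3, -0.1]
gripper_width: 0.027
grip_force: 0.0
```

```bash
python3 meas.py .025 w2
```

```text
t 2.9 p [ 0.4659 -0.2274  0.0084] psi 1.5714 grip 0.027 q6 -0.59
steel px 281 251 xy 466.3 -221.9 size 40.9 41.9 short-axis deg 0.1
green [(556, 53, 587, -128), (532, 58, 576, -130), (510, 87, 569, -143), (491, 249, 573, -222), (460, 312, 562, -258), (484, 341, 578, -276), (559, 340, 619, -276)]
```

View pics/w2.png

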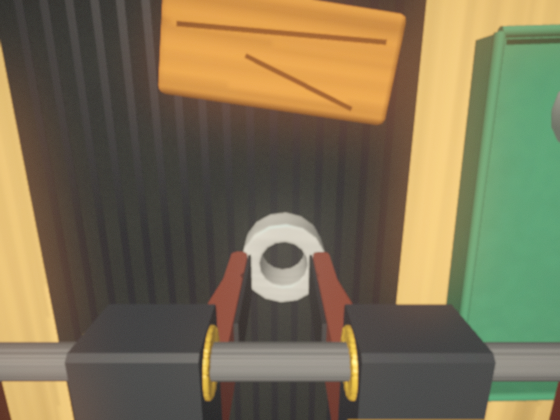

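The picture shows the ring at (283,257) with the finger tips on its rear half. I'll hold briefly to see whether the fingers are still closing.

drive_tool --pt "0 0 0 0 0" --pt "0 0 0 0 0" --pt "0 0 0 0 0"

```text
time: 3.2
position: [0.4657, -0.2272, 0.0079]
tool_rot: [-0.0, 0.707, 0.707, -0.0]
ft_force: [-0.4, -0.3, 0.1]
gripper_width: 0.0034
grip_force: 0.0
```

```bash
python3 - <<'E'
from meas import *
s,p=look('w3');meas(.025,s,p)
T=np.linalg.inv(s['hand_eye']);f=K(s)
for q in [(0,0,0),(.01,.0135,0),(.01,-.0135,0),(-.01,.0135,0),(.01,.0135,-.02)]:
    c=T[:3,:3]@q+T[:3,3];print(q,(c[:2]/c[2]*f+[s['cx'],s['cy']]).round())
E
```

```text
t 3.2 p [ 0.4657 -0.2272  0.0079] psi 1.5713 grip 0.0034 q6 -0.59
steel px 285 244 xy 466.6 -221.0 size 40.4 44.1 short-axis deg 85.2
green [(557, 52, 586, -128), (522, 68, 572, -135), (508, 98, 568, -147), (490, 260, 573, -227), (459, 340, 563, -275), (559, 340, 619, -275)]
(0, 0, 0) [283. 249.]
(0.01, 0.0135, 0) [307. 232.]
(0.01, -0.0135, 0) [258. 232.]
(-0.01, 0.0135, 0) [307. 266.]
(0.01, 0.0135, -0.02) [310. 246.]
```

View pics/w3.png

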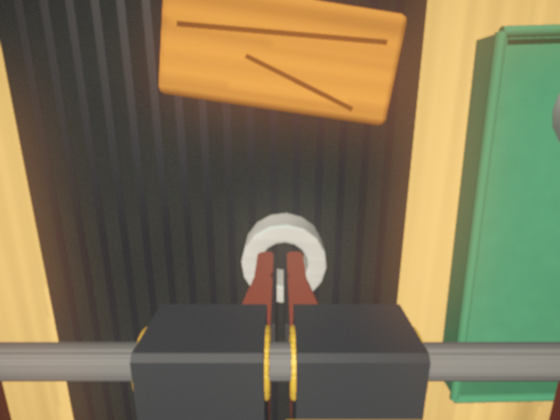

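The fingers closed above the ring, and its apparent size and parallax put it about 15–20 mm lower than the robot's z reading implies. I'll open the fingers and triangulate with the w1 view.

drive_tool --pt "0 0 -0.2 0 0.8" --pt "0 0 -0.2 0 0.8" --pt "0 0 -0.2 0 0.8" --pt "0 0 -0.2 0 0.8" --pt "0 0 -0.2 0 0.8" --pt "0 0 -0.2 0 0.8" --pt "0 0 -0.2 0 0.8" --pt "0 0 -0.2 0 0.8" --pt "0 0 -0.2 0 0.8" --pt "0 0 -0.2 0 0.8" --pt "0 0 -0.2 0 0.8"

```text
time: 4.17
position: [0.4658, -0.2273, 0.032]
tool_rot: [-0.0, 0.707, 0.707, 0.0]
ft_force: [-0.6, -0.1, -0.5]
gripper_width: 0.069
grip_force: 0.0
```

```bash
python3 - <<'E'
from meas import *
s,p=look('w4');meas(.025,s,p);print();meas(.008,s,p);print();meas(.0,s,p)
print(cast(s,(292,80),0,p))
E
```

```text
t 4.17 p [ 0.4658 -0.2273  0.032 ] psi 1.5714 grip 0.069 q6 -0.59
steel px 283 242 xy 466.6 -226.2 size 48.6 43.8 short-axis deg 165.5
steel px 544 111 xy 598.8 -154.9 size 18.2 39.7 short-axis deg 12.0
green [(520, 70, 586, -134), (493, 92, 574, -144), (473, 256, 577, -235), (451, 299, 568, -263), (541, 303, 623, -266), (559, 316, 636, -275), (559, 151, 614, -174), (521, 125, 591, -161), (540, 74, 596, -135)]

steel px 283 242 xy 466.9 -232.7 size 52.7 47.5 short-axis deg 165.5
steel px 544 111 xy 610.2 -155.3 size 19.8 43.1 short-axis deg 12.0
green [(520, 70, 586, -134), (493, 92, 574, -144), (473, 256, 577, -235), (451, 299, 568, -263), (541, 303, 623, -266), (559, 316, 636, -275), (559, 151, 614, -174), (521, 125, 591, -161), (540, 74, 596, -135)]

steel px 283 242 xy 466.9 -235.8 size 54.7 49.3 short-axis deg 165.5
steel px 544 111 xy 615.6 -155.5 size 20.5 44.7 short-axis deg 12.0
green [(520, 70, 586, -134), (493, 92, 574, -144), (473, 256, 577, -235), (451, 299, 568, -263), (541, 303, 623, -266), (559, 316, 636, -275), (559, 151, 614, -174), (521, 125, 591, -161), (540, 74, 596, -135)]
[[ 0.47104323 -0.13726431  0.        ]]
```

View pics/w4.png

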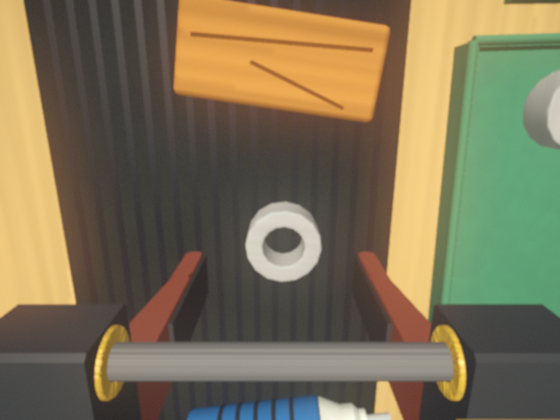

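The ring is at (284,242) and the inner tip corners are at (206,253) and (357,253). The 69 mm gap spans 151 px, so the visible tips sit about 30 mm behind the stated TCP, and I'll descend in checked steps.

drive_tool --pt "0 0 0.1 0 0.8" --pt "0 0 0.2 0 0.8" --pt "0 0 0.27 0 0.8" --pt "0 0 0.33 0 0.8" --pt "0 0 0.33 0 0.8"

```text
time: 4.63
position: [0.4649, -0.2267, -0.0088]
tool_rot: [-0.001, 0.707, 0.707, -0.0]
ft_force: [0.6, 0.5, 0.3]
gripper_width: 0.0701
grip_force: 0.0
```

```bash
python3 - <<'E'
from meas import *
s,p=look('w5');meas(.025,s,p);o=arm.get_obs();print(o['ft_force'])
E
```

```text
t 4.63 p [ 0.4649 -0.2267 -0.0088] psi 1.5712 grip 0.0701 q6 -0.59
steel px 285 260 xy 466.1 -216.9 size 43.5 32.6 short-axis deg 90.1
green [(558, 52, 574, -130), (528, 93, 565, -145), (516, 216, 570, -198), (485, 302, 563, -241), (544, 303, 591, -242), (559, 314, 600, -248)]
[ 0.01569694 -0.23911525  0.05397721]
```

View pics/w5.png

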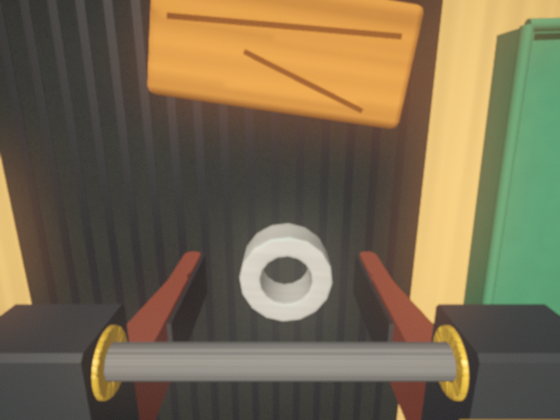

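drive_tool --pt "-0.01 0.01 0.06 0 0.8" --pt "-0.01 0.01 0.115 0 0.8" --pt "-0.01 0.01 0.115 0 0.8" --pt "-0.01 0.01 0.115 0 0" --pt "-0.01 0.01 0.115 0 0" --pt "-0.01 0.01 0.115 0 0" --pt "-0.01 0.01 0.115 0 0" --pt "-0.01 0.01 0.115 0 0" --pt "-0.01 0.01 0.115 0 0" --pt "-0.01 0.01 0.115 0 0" --force 35

```text
time: 5.52
position: [0.4672, -0.2286, -0.0211]
tool_rot: [0.0, 0.707, 0.707, 0.0]
ft_force: [1.0, 0.3, 1.6]
gripper_width: 0.0437
grip_force: 35.0
```

drive_tool --pt "0 0 -0.3 0 0" --pt "0 0 -0.6 0 0" --pt "-0.2 0.3 -0.6 0 0" --pt "-0.39 0.6 -0.6 0 0" --pt "-0.39 0.9 -0.6 0 0" --pt "-0.39 1 -0.6 0 0"

```text
time: 6.02
position: [0.5932, -0.2778, 0.0518]
tool_rot: [0.003, 0.707, 0.707, 0.001]
ft_force: [0.0, -0.2, -2.0]
gripper_width: 0.0434
grip_force: 35.0
```

drive_tool --pt "0 0.2 0 0 0" --pt "0 0.345 0 0 0" --pt "0 0.345 0 0 0" --pt "0 0.345 0 0 0" --pt "0 0.345 0 0 0"

```text
time: 6.43
position: [0.6268, -0.2747, 0.0499]
tool_rot: [-0.001, 0.707, 0.707, -0.0]
ft_force: [0.2, 0.6, -1.3]
gripper_width: 0.0439
grip_force: 35.0
```

```bash
python3 meas.py .025 w6
```

```text
t 6.43 p [ 0.6268 -0.2747  0.0499] psi 1.5715 grip 0.0439 q6 -0.51
steel px 278 259 xy 624.7 -291.5 size 63.2 41.5 short-axis deg 90.2
steel px 277 31 xy 623.6 -160.1 size 43.1 28.5 short-axis deg 90.0
green [(172, 0, 568, -145), (200, 274, 574, -303), (213, 251, 583, -287), (234, 260, 596, -293), (248, 236, 605, -277), (283, 225, 627, -270), (315, 240, 647, -280), (325, 259, 654, -292), (346, 251, 667, -287), (365, 287, 681, -312), (389, 285, 696, -311), (393, 209, 695, -259), (386, 281, 694, -308), (374, 274, 686, -303), (391, 0, 684, -145), (318, 0, 645, -145), (313, 40, 643, -164), (279, 65, 625, -177), (245, 46, 606, -167), (236, 0, 602, -145)]
```

View pics/w6.png

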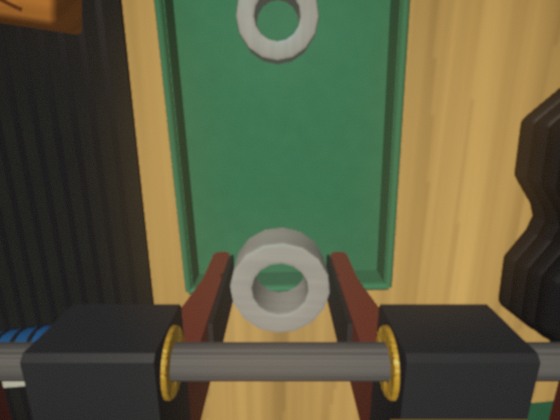

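The collar is held at (281,280), centred between the tray walls at columns 185–390, with the sample collar at (277,15). I'll lower and release.

drive_tool --pt "0 0 0.25 0 0" --pt "0 0 0.45 0 0" --pt "0 0 0.55 0 0" --pt "0 0 0.595 0 0" --pt "0 0 0.595 0 0" --pt "0 0 0.595 0 0.68" --pt "0 0 0.595 0 0.68" --pt "0 0 0.595 0 0.68" --pt "0 0 0.595 0 0.68" --pt "0 0 0.3 0 0.68" --pt "0 0 0 0 0.68" --pt "0 0 -0.3 0 0.8" --pt "0 0 -0.6 0 0.8" --pt "0 0 -0.6 0 0.8"

```text
time: 7.65
position: [0.6333, -0.2779, 0.1314]
tool_rot: [0.006, 0.707, 0.707, 0.002]
ft_force: [0.9, -0.5, 0.9]
gripper_width: 0.0705
grip_force: 0.0
```

drive_tool --pt "0.3 -0.3 0 0 0.8" --pt "0.6 -0.6 0 0 0.8" --pt "0.9 -0.9 0 0 0.8" --pt "1 -1 0 0 0.8" --pt "1 -1 0 0 0.8"

```text
time: 8.07
position: [0.4999, -0.1492, 0.1214]
tool_rot: [-0.005, 0.706, 0.708, -0.001]
ft_force: [-1.2, 1.4, -0.8]
gripper_width: 0.0704
grip_force: 0.0
```

drive_tool --pt "0.3 -0.3 0 0 0.8" --pt "0.6 -0.345 0 0 0.8" --pt "0.9 -0.345 0 0 0.8" --pt "1 -0.345 0 0 0.8" --pt "1 -0.345 0 0 0.8" --pt "1 -0.345 0 0 0.8"

```text
time: 8.57
position: [0.4674, -0.0351, 0.123]
tool_rot: [0.001, 0.706, 0.708, 0.0]
ft_force: [0.3, -0.9, -1.1]
gripper_width: 0.07
grip_force: 0.0
```

```bash
python3 meas.py .025 w7
```

```text
t 8.57 p [ 0.4674 -0.0351  0.123 ] psi 1.5735 grip 0.07 q6 -0.22
steel px 261 152 xy 451.2 2.5 size 49.1 47.7 short-axis deg 102.0
steel px 522 76 xy 644.6 61.6 size 57.9 39.1 short-axis deg 91.0
steel px 269 22 xy 458.0 97.1 size 43.4 27.4 short-axis deg 90.2
green [(480, 64, 612, 70), (459, 99, 600, 46), (446, 168, 597, -7), (443, 261, 605, -86), (457, 268, 618, -93), (430, 274, 596, -98), (559, 274, 707, -98), (559, 105, 676, 42), (482, 105, 618, 41)]
```

View pics/w7.png

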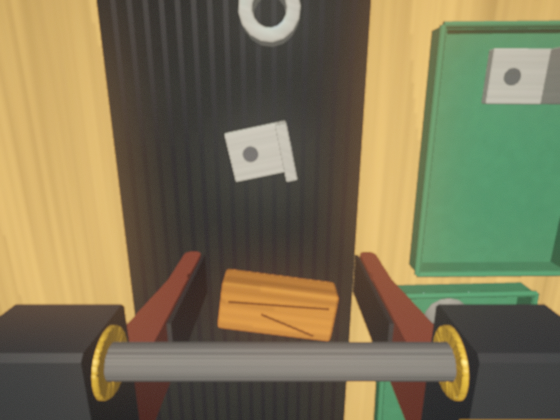

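The cleat's lying leg is centred near (250,153) and its upright leg's top strip runs from (283,122) to (292,180), on the +x side, with yaw about 9°. Collar_b is at (269,12), and the sample cleat is in the next tray at (522,76).

```bash
python3 - <<'E'
from meas import *
s,p=pickle.load(open('wrist.pkl','rb'))
c=cast(s,[(278,122),(287,121),(298,179),(288,181)],.053,p)[:,:2];print((c*1000).round(1),c.mean(0).round(4))
b=cast(s,[(225,133),(236,181)],.011,p)[:,:2];print((b*1000).round(1))
for a in (c[2]-c[1],c[3]-c[0],b[1]-b[0]): print(np.degrees(np.arctan2(a[0],-a[1])).round(1),np.linalg.norm(a).round(4))
print(cast(s,[(269,12)],.025,p), cast(s,[(416,274),(440,24)],.022,p))
E
```

```text
[[464.5  29.9]
 [470.7  30.6]
 [478.9  -9.6]
 [471.8 -11.1]] [0.4715 0.01  ]
[[422.1  19.2]
 [429.7 -19.8]]
11.6 0.041
10.0 0.0416
11.1 0.0397
[[0.45796075 0.10329067 0.025     ]] [[ 0.58345342 -0.09841062  0.022     ]
 [ 0.57962989  0.09667861  0.022     ]]
```

drive_tool --pt "0.2 0.035 0.2 -0.06 0.5" --pt "0.37 0.035 0.4 -0.127 0.5" --pt "0.37 0.035 0.6 -0.127 0.5" --pt "0.37 0.035 0.6 -0.127 0.5" --pt "0.37 0.035 0.6 -0.127 0.5" --pt "0.37 0.035 0.6 -0.127 0.5"

```text
time: 9.12
position: [0.4721, 0.0079, 0.0514]
tool_rot: [0.0, 0.637, 0.771, 0.0]
ft_force: [-0.1, 0.8, 0.1]
gripper_width: 0.0445
grip_force: 0.0
```

```bash
python3 look.py w8
```

```text
t 9.12 p [0.4721 0.0079 0.0514] psi 1.7601 grip 0.0445 q6 -0.32
[[0.001, -0.959, -0.283, 0.078], [1.0, 0.001, -0.0, -0.002], [0.001, -0.283, 0.959, -0.192], [0.0, 0.0, 0.0, 1.0]] 58.72675176832918
```

View pics/w8.png

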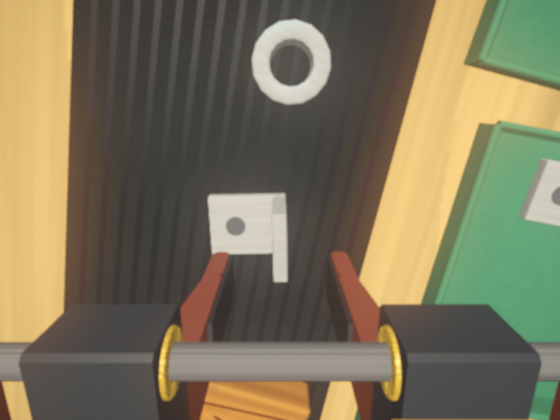

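The upright leg at (280,237) is centred between the fingers (228 and 332) and parallel to them, so I'll descend and grip.

drive_tool --pt "0.01 0 0.2 0 0.5" --pt "0.01 0 0.4 0 0.5" --pt "0.01 0 0.52 0 0.5" --pt "0.01 0 0.52 0 0.5" --pt "0.01 0 0.52 0 0.5" --pt "0.01 0 0.52 0 0" --pt "0.01 0 0.52 0 0" --pt "0.01 0 0.52 0 0" --pt "0.01 0 0.52 0 0" --pt "0.01 0 0.52 0 0" --pt "0.01 0 0.52 0 0" --pt "0.01 0 0.52 0 0" --force 45

```text
time: 10.17
position: [0.4712, 0.0102, -0.0114]
tool_rot: [0.0, 0.636, 0.771, 0.0]
ft_force: [-0.1, -0.5, 4.7]
gripper_width: 0.0075
grip_force: 45.0
```

drive_tool --pt "0 0 -0.25 0 0" --pt "0 0 -0.5 0.03 0" --pt "0 0 -0.65 0.08 0" --pt "0 0 -0.65 0.127 0" --pt "0 0 -0.65 0.127 0"

```text
time: 10.58
position: [0.4716, 0.0102, 0.0673]
tool_rot: [0.001, 0.708, 0.706, 0.001]
ft_force: [-0.0, 0.4, -2.4]
gripper_width: 0.0079
grip_force: 45.0
```

drive_tool --pt "-0.15 0.25 0 0 0" --pt "-0.3 0.5 0 0 0" --pt "-0.335 0.75 0 0 0" --pt "-0.335 1 0 0 0" --pt "-0.335 1 0 0 0"

```text
time: 11.0
position: [0.5975, -0.031, 0.0657]
tool_rot: [0.002, 0.706, 0.708, 0.002]
ft_force: [1.3, -0.8, -1.8]
gripper_width: 0.0077
grip_force: 45.0
```

drive_tool --pt "0 0.25 0 0 0" --pt "0 0.5 0 0 0" --pt "0 0.59 0 0 0" --pt "0 0.59 0 0 0" --pt "0 0.59 0 0 0" --pt "0 0.59 0 0 0"

```text
time: 11.5
position: [0.6591, -0.0295, 0.0649]
tool_rot: [-0.002, 0.707, 0.708, -0.001]
ft_force: [-1.0, 0.2, -2.2]
gripper_width: 0.0077
grip_force: 45.0
```

```bash
python3 meas.py .025 w9
```

```text
t 11.5 p [ 0.6591 -0.0295  0.0649] psi 1.5724 grip 0.0077 q6 -0.15
steel px 233 256 xy 629.2 -52.5 size 69.2 45.1 short-axis deg 90.3
steel px 492 143 xy 786.2 23.0 size 93.8 14.0 short-axis deg 157.6
steel px 264 77 xy 648.1 61.9 size 39.9 37.0 short-axis deg 90.1
steel px 309 72 xy 674.2 64.5 size 44.4 8.7 short-axis deg 179.9
green [(164, 28, 591, 89), (182, 230, 592, -33), (286, 225, 662, -29), (290, 252, 664, -49), (309, 253, 677, -49), (324, 300, 689, -85), (352, 301, 708, -86), (360, 27, 703, 90)]
```

View pics/w9.png

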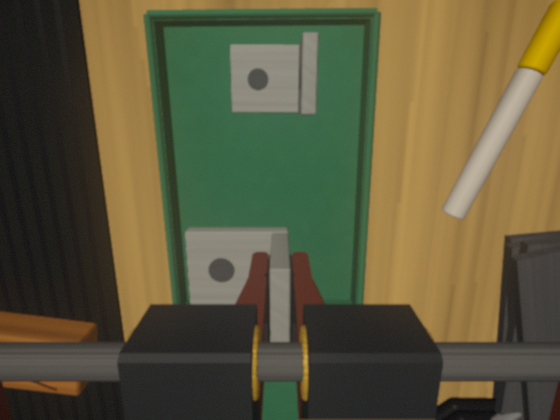

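The cleat hangs level and square in its tray at (235,265), clear of the sample at (270,75). I'll lower, release and go to collar_b.

drive_tool --pt "0 0 0.25 0 0" --pt "0 0 0.45 0 0" --pt "0 0 0.6 0 0" --pt "0 0 0.645 0 0" --pt "0 0 0.645 0 0" --pt "0 0 0.645 0 0.3" --pt "0 0 0.645 0 0.3" --pt "0 0 0.645 0 0.3" --pt "0 0 0.645 0 0.3" --pt "0 0 0.4 0 0.3" --pt "0 0 0.1 0 0.3" --pt "0 0 -0.2 0 0.3" --pt "0 0 -0.2 0 0.6"

```text
time: 12.63
position: [0.667, -0.0306, 0.098]
tool_rot: [0.005, 0.707, 0.707, 0.004]
ft_force: [1.4, 0.5, 0.4]
gripper_width: 0.03
grip_force: 0.0
```

drive_tool --pt "0.1 -0.3 0 0 0.8" --pt "0.2 -0.6 0 0 0.8" --pt "0.3 -0.9 0 0 0.8" --pt "0.4 -1 0 0 0.8" --pt "0.4 -1 0 0 0.8"

```text
time: 13.05
position: [0.5366, 0.02, 0.0899]
tool_rot: [-0.002, 0.707, 0.708, -0.001]
ft_force: [0.2, -0.1, -0.4]
gripper_width: 0.063
grip_force: 0.0
```

drive_tool --pt "0.2 -0.3 0 0 0.8" --pt "0.4 -0.6 0 0 0.8" --pt "0.4 -0.7 0 0 0.8" --pt "0.4 -0.7 0 0 0.8" --pt "0.4 -0.7 0 0 0.8"

```text
time: 13.47
position: [0.4588, 0.066, 0.0906]
tool_rot: [0.001, 0.707, 0.708, 0.001]
ft_force: [1.2, 0.7, -0.0]
gripper_width: 0.0701
grip_force: 0.0
```

```bash
python3 - <<'E'
from meas import *
s,p=look('w10');meas(.025,s,p);print();meas(.015,s,p)
E
```

```text
t 13.47 p [0.4588 0.066  0.0906] psi 1.5721 grip 0.0701 q6 -0.01
steel px 528 214 xy 638.5 66.7 size 49.5 40.7 short-axis deg 90.1
steel px 281 158 xy 458.0 106.1 size 44.0 44.4 short-axis deg 44.2
green [(487, 224, 610, 58), (451, 302, 592, -6), (525, 295, 649, 0), (559, 314, 679, -16), (559, 244, 666, 43), (498, 241, 620, 45)]
green [(465, 0, 573, 205), (463, 63, 577, 169), (475, 91, 587, 151), (559, 114, 646, 137), (559, 0, 631, 206)]

steel px 528 214 xy 645.6 63.7 size 51.5 42.2 short-axis deg 90.1
steel px 281 158 xy 458.1 104.6 size 45.7 46.2 short-axis deg 44.2
green [(487, 224, 610, 58), (451, 302, 592, -6), (525, 295, 649, 0), (559, 314, 679, -16), (559, 244, 666, 43), (498, 241, 620, 45)]
green [(465, 0, 573, 205), (463, 63, 577, 169), (475, 91, 587, 151), (559, 114, 646, 137), (559, 0, 631, 206)]
```

View pics/w10.png

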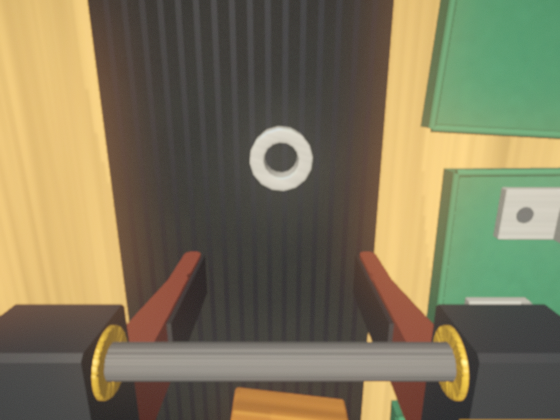

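The collar is at (281,158). I'll take it straight to tray_collar.

drive_tool --pt "0.335 0 0.3 0 0.8" --pt "0.335 0 0.6 0 0.8" --pt "0.335 0 0.8 0 0.8" --pt "0.335 0 0.935 0 0.8" --pt "0.335 0 0.935 0 0.8" --pt "0.335 0 0.935 0 0" --pt "0.335 0 0.935 0 0" --pt "0.335 0 0.935 0 0" --pt "0.335 0 0.935 0 0" --pt "0.335 0 0.935 0 0" --pt "0.335 0 0.935 0 0" --pt "0.335 0 0.935 0 0" --force 35

```text
time: 14.52
position: [0.4589, 0.1062, -0.0208]
tool_rot: [0.001, 0.707, 0.707, 0.001]
ft_force: [-0.8, -1.6, 6.3]
gripper_width: 0.0426
grip_force: 35.0
```

drive_tool --pt "0 0 -0.3 0 0" --pt "0 0 -0.6 0 0" --pt "-0.3 0.15 -0.65 0 0" --pt "-0.6 0.3 -0.65 0 0" --pt "-0.9 0.45 -0.65 0 0" --pt "-1 0.5 -0.65 0 0" --pt "-1 0.5 -0.65 0 0"

```text
time: 15.1
position: [0.5201, -0.0167, 0.0566]
tool_rot: [0.001, 0.708, 0.706, 0.001]
ft_force: [-0.8, -0.1, -2.3]
gripper_width: 0.0428
grip_force: 35.0
```

drive_tool --pt "-0.3 0.15 0 0 0" --pt "-0.6 0.3 0 0 0" --pt "-0.9 0.45 0 0 0" --pt "-1 0.5 0 0 0" --pt "-1 0.5 0 0 0"

```text
time: 15.52
position: [0.5792, -0.1358, 0.0559]
tool_rot: [0.001, 0.708, 0.706, 0.0]
ft_force: [0.7, -0.7, -2.4]
gripper_width: 0.0422
grip_force: 35.0
```

drive_tool --pt "-0.3 0.15 0 0 0" --pt "-0.6 0.35 0 0 0" --pt "-0.66 0.42 0 0 0" --pt "-0.66 0.42 0 0 0" --pt "-0.66 0.42 0 0 0" --pt "-0.66 0.42 0 0 0" --pt "-0.66 0.42 0 0 0"

```text
time: 16.1
position: [0.6262, -0.2102, 0.0556]
tool_rot: [-0.002, 0.706, 0.708, -0.0]
ft_force: [-0.1, 0.6, -1.4]
gripper_width: 0.0425
grip_force: 35.0
```

```bash
python3 meas.py .025 w11
```

```text
t 16.1 p [ 0.6262 -0.2102  0.0556] psi 1.5727 grip 0.0425 q6 -0.43
steel px 278 260 xy 624.4 -229.0 size 64.2 43.2 short-axis deg 90.3
steel px 278 138 xy 623.4 -152.8 size 42.8 42.9 short-axis deg 32.6
green [(379, 83, 681, -121), (200, 87, 579, -124), (190, 96, 573, -129), (188, 88, 572, -124), (200, 279, 572, -245), (214, 251, 582, -225), (235, 255, 595, -228), (254, 232, 608, -212), (290, 226, 631, -208), (324, 258, 654, -230), (345, 251, 667, -225), (371, 296, 686, -257)]
green [(206, 37, 583, -98), (436, 34, 711, -96), (420, 31, 702, -94), (427, 0, 704, -79), (216, 0, 590, -79), (222, 33, 592, -96)]
```

drive_tool --pt "0 0 0.25 0 0" --pt "0 0 0.45 0 0" --pt "0 0 0.6 0 0" --pt "0 0 0.645 0 0" --pt "0 0 0.645 0 0" --pt "0 0 0.645 0 0.68" --pt "0 0 0.645 0 0.68" --pt "0 0 0.645 0 0.68" --pt "0 0 0.645 0 0.68" --pt "0 0 0.4 0 0.68" --pt "0 0 0.1 0 0.68" --pt "0 0 -0.2 0 0.68" --pt "0 0 -0.4 0 0.8"

```text
time: 17.23
position: [0.6294, -0.2134, 0.1075]
tool_rot: [0.002, 0.707, 0.707, 0.001]
ft_force: [0.1, -0.3, 1.2]
gripper_width: 0.0636
grip_force: 0.0
```

```bash
python3 meas.py .025 w12
```

```text
t 17.23 p [ 0.6294 -0.2134  0.1075] psi 1.5713 grip 0.0636 q6 -0.43
steel px 277 270 xy 626.0 -263.7 size 35.9 42.3 short-axis deg 90.0
steel px 549 244 xy 841.7 -240.0 size 20.4 67.4 short-axis deg 5.0
steel px 276 204 xy 625.9 -209.8 size 46.3 42.8 short-axis deg 174.3
steel px 273 127 xy 623.6 -152.6 size 42.5 42.7 short-axis deg 0.1
green [(357, 81, 682, -121), (201, 87, 573, -125), (214, 276, 575, -271), (205, 322, 565, -314), (355, 319, 692, -311), (345, 273, 681, -269)]
green [(216, 45, 584, -98), (396, 43, 707, -97), (386, 36, 700, -92), (396, 0, 705, -70), (221, 0, 589, -71), (229, 40, 593, -95)]
```

drive_tool --pt "0.3 -0.15 0 0 0.8" --pt "0.6 -0.3 0 0 0.8" --pt "0.9 -0.45 0 0 0.8" --pt "1 -0.5 0 0 0.8"

```text
time: 17.62
position: [0.564, -0.0884, 0.1037]
tool_rot: [-0.002, 0.706, 0.708, -0.0]
ft_force: [-1.4, 0.5, 0.4]
gripper_width: 0.0702
grip_force: 0.0
```

drive_tool --pt "0.3 -0.15 0 0 0.8" --pt "0.6 -0.3 0 0 0.8" --pt "0.9 -0.45 0 0 0.8" --pt "1 -0.5 0 0 0.8"

```text
time: 17.95
position: [0.5043, 0.0307, 0.1037]
tool_rot: [-0.002, 0.706, 0.708, -0.001]
ft_force: [-1.5, 0.1, -0.5]
gripper_width: 0.0704
grip_force: 0.0
```

drive_tool --pt "0.3 -0.15 0 0 0.8" --pt "0.6 -0.3 0 0 0.8" --pt "0.9 -0.4 0 0 0.8" --pt "1 -0.42 0 0 0.8"

```text
time: 18.28
position: [0.4553, 0.1501, 0.1041]
tool_rot: [-0.001, 0.706, 0.708, -0.0]
ft_force: [0.7, 0.5, -0.1]
gripper_width: 0.0706
grip_force: 0.0
```

drive_tool --pt "0.2 0 0 0 0.8" --pt "0.4 0 0 0 0.8" --pt "0.5 0 0 0 0.8" --pt "0.5 0 0 0 0.8" --pt "0.5 0 0 0 0.8" --pt "0.5 0 0 0 0.8"

```text
time: 18.78
position: [0.4576, 0.206, 0.1039]
tool_rot: [0.0, 0.707, 0.707, -0.0]
ft_force: [-0.3, -0.5, -0.3]
gripper_width: 0.0703
grip_force: 0.0
```

```bash
python3 meas.py .015 w13
```

```text
t 18.78 p [0.4576 0.206  0.1039] psi 1.5713 grip 0.0703 q6 0.29
steel px 281 147 xy 456.4 251.6 size 43.8 49.0 short-axis deg 36.9
steel px 520 102 xy 629.0 283.7 size 48.1 48.6 short-axis deg 84.1
green [(486, 93, 600, 290), (461, 127, 586, 267), (441, 240, 582, 181), (407, 292, 560, 136), (425, 290, 574, 137), (415, 302, 567, 126), (559, 309, 687, 120), (559, 95, 651, 289), (547, 126, 647, 268), (513, 139, 624, 259), (480, 117, 598, 274)]
```

drive_tool --pt "0.2 -0.01 0.2 0.08 0.8" --pt "0.38 -0.01 0.4 0.16 0.8" --pt "0.38 -0.01 0.6 0.24 0.8" --pt "0.38 -0.01 0.8 0.269 0.8" --pt "0.38 -0.01 0.95 0.269 0.8" --pt "0.38 -0.01 1 0.269 0.8" --pt "0.38 -0.01 1 0.269 0.8" --pt "0.38 -0.01 1 0.269 0.8"

```text
time: 19.5
position: [0.4567, 0.252, -0.0156]
tool_rot: [-0.0, 0.835, 0.551, -0.0]
ft_force: [1.0, 0.0, -0.0]
gripper_width: 0.0704
grip_force: 0.0
```

drive_tool --pt "0 0 0.03 0 0.8" --pt "0 0 0.06 0 0.8" --pt "0 0 0.06 0 0.8" --pt "0 0 0.06 0 0.8"

```text
time: 19.83
position: [0.4566, 0.2527, -0.0227]
tool_rot: [0.0, 0.834, 0.551, 0.0]
ft_force: [-0.5, 1.2, 0.2]
gripper_width: 0.0703
grip_force: 0.0
```

Still no contact, so I'll go 4 mm lower and close.

drive_tool --pt "0 0 0.02 0 0.8" --pt "0 0 0.033 0 0.8" --pt "0 0 0.033 0 0.8" --pt "0 0 0.033 0 0" --pt "0 0 0.033 0 0" --pt "0 0 0.033 0 0" --pt "0 0 0.033 0 0" --pt "0 0 0.033 0 0" --pt "0 0 0.033 0 0" --pt "0 0 0.033 0 0" --pt "0 0 0.033 0 0" --force 35

```text
time: 20.75
position: [0.4569, 0.2531, -0.0264]
tool_rot: [0.0, 0.834, 0.551, 0.001]
ft_force: [-1.5, 0.5, 6.3]
gripper_width: 0.0413
grip_force: 36.9
```

drive_tool --pt "0 0 -0.2 0 0" --pt "0 0 -0.4 -0.08 0" --pt "0 0 -0.65 -0.16 0" --pt "0 0 -0.65 -0.24 0" --pt "0 0 -0.65 -0.269 0" --pt "0 0 -0.65 -0.269 0"

```text
time: 21.25
position: [0.4564, 0.2528, 0.0514]
tool_rot: [0.0, 0.706, 0.708, 0.0]
ft_force: [0.0, 0.3, -1.8]
gripper_width: 0.0419
grip_force: 35.0
```

drive_tool --pt "-0.25 0.25 0 0 0" --pt "-0.5 0.5 0 0 0" --pt "-0.7 0.75 0 0 0" --pt "-0.74 1 0 0 0" --pt "-0.74 1 0 0 0"

```text
time: 21.67
position: [0.5836, 0.1619, 0.0511]
tool_rot: [0.002, 0.709, 0.705, 0.003]
ft_force: [1.6, 0.8, -0.8]
gripper_width: 0.0419
grip_force: 35.0
```

drive_tool --pt "0 0.25 0 0 0" --pt "0 0.41 0 0 0" --pt "0 0.41 0 0 0" --pt "0 0.41 0 0 0" --pt "0 0.41 0 0 0"

```text
time: 22.08
position: [0.6237, 0.164, 0.05]
tool_rot: [-0.001, 0.707, 0.707, -0.001]
ft_force: [-0.1, 0.8, -0.8]
gripper_width: 0.0417
grip_force: 35.0
```

```bash
python3 meas.py .015 w14
```

```text
t 22.08 p [0.6237 0.164  0.05  ] psi 1.5707 grip 0.0417 q6 0.15
steel px 280 261 xy 622.0 143.2 size 63.2 44.1 short-axis deg 90.1
steel px 298 30 xy 631.8 277.1 size 36.1 43.9 short-axis deg 90.0
green [(223, 382, 582, 51), (225, 419, 582, 19), (349, 419, 673, 19), (341, 383, 666, 51), (233, 382, 589, 52), (232, 411, 587, 26)]
green [(193, 0, 576, 294), (199, 272, 570, 137), (215, 251, 581, 151), (281, 225, 623, 169), (345, 252, 663, 151), (367, 293, 679, 122), (384, 296, 691, 120), (391, 259, 693, 146), (380, 291, 688, 124), (373, 270, 682, 139), (412, 0, 691, 294), (337, 0, 652, 294), (334, 52, 652, 268), (294, 73, 630, 257), (256, 44, 609, 272), (259, 0, 611, 294)]
```

View pics/w14.png

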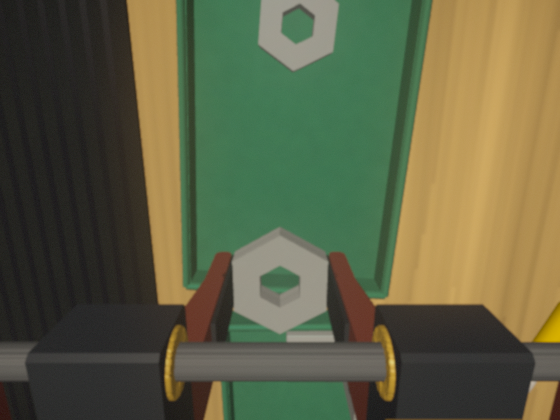

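The plate is held square at (280,282), inside the tray walls, with the sample at (297,25). I'll release it and go for the last plate.

drive_tool --pt "0 0 0.25 0 0" --pt "0 0 0.45 0 0" --pt "0 0 0.6 0 0" --pt "0 0 0.645 0 0" --pt "0 0 0.645 0 0" --pt "0 0 0.645 0 0.68" --pt "0 0 0.645 0 0.68" --pt "0 0 0.645 0 0.68" --pt "0 0 0.645 0 0.68" --pt "0 0 0.4 0 0.68" --pt "0 0 0.1 0 0.68" --pt "0 0 -0.2 0 0.68" --pt "0 0 -0.4 0 0.8" --pt "0 0 -0.4 0 0.8"

```text
time: 23.3
position: [0.6299, 0.1647, 0.1051]
tool_rot: [0.003, 0.707, 0.707, 0.004]
ft_force: [0.5, -1.1, 1.1]
gripper_width: 0.0687
grip_force: 0.0
```

```bash
python3 meas.py .015 w15
```

```text
t 23.3 p [0.6299 0.1647 0.1051] psi 1.5713 grip 0.0687 q6 0.15
steel px 271 206 xy 621.8 163.9 size 42.0 49.6 short-axis deg 0.8
steel px 284 41 xy 631.7 283.3 size 48.2 42.5 short-axis deg 174.8
green [(368, 340, 705, 48), (350, 279, 686, 105), (222, 290, 582, 96), (224, 339, 582, 49), (230, 291, 589, 95), (232, 340, 589, 48), (323, 340, 666, 48), (275, 338, 625, 50), (275, 293, 625, 93), (332, 291, 672, 94), (344, 340, 684, 48)]
green [(201, 0, 577, 307), (202, 239, 568, 140), (243, 251, 600, 130), (203, 253, 568, 128), (352, 262, 687, 120), (341, 251, 678, 130), (377, 1, 693, 307)]
```

drive_tool --pt "0.3 -0.25 0 0 0.8" --pt "0.6 -0.5 0 0 0.8" --pt "0.9 -0.7 0 0 0.8" --pt "0.9 -0.7 0 0 0.8"

```text
time: 23.68
position: [0.5361, 0.2748, 0.0971]
tool_rot: [-0.002, 0.706, 0.708, -0.002]
ft_force: [-0.3, -0.1, -0.9]
gripper_width: 0.0702
grip_force: 0.0
```

drive_tool --pt "0.25 -0.25 0 0 0.8" --pt "0.48 -0.44 0 0 0.8" --pt "0.48 -0.44 0 0 0.8" --pt "0.48 -0.44 0 0 0.8" --pt "0.48 -0.44 0 0 0.8" --pt "0.48 -0.44 0 0 0.8"

```text
time: 24.18
position: [0.4894, 0.3285, 0.0984]
tool_rot: [0.0, 0.707, 0.707, -0.0]
ft_force: [0.0, 0.4, -1.4]
gripper_width: 0.0701
grip_force: 0.0
```

```bash
python3 meas.py .015 w16
```

```text
t 24.18 p [0.4894 0.3285 0.0984] psi 1.5705 grip 0.0701 q6 0.47
steel px 457 260 xy 629.3 285.4 size 42.9 54.6 short-axis deg 54.5
steel px 283 149 xy 490.3 372.9 size 43.6 49.3 short-axis deg 24.5
green [(556, 248, 701, 299), (535, 277, 689, 274), (531, 248, 682, 299), (513, 247, 667, 300), (460, 290, 632, 263), (424, 263, 600, 286), (402, 284, 585, 268), (433, 321, 614, 235), (438, 303, 616, 251), (541, 303, 699, 251)]
```

drive_tool --pt "0.2 0.008 0.2 -0.08 0.8" --pt "0.37 0.008 0.4 -0.16 0.8" --pt "0.37 0.008 0.6 -0.24 0.8" --pt "0.37 0.008 0.8 -0.285 0.8" --pt "0.37 0.008 0.95 -0.285 0.8" --pt "0.37 0.008 1 -0.285 0.8" --pt "0.37 0.008 1 -0.285 0.8"

```text
time: 24.82
position: [0.4891, 0.3722, -0.0229]
tool_rot: [-0.001, 0.542, 0.841, -0.002]
ft_force: [0.3, 0.8, 0.1]
gripper_width: 0.0701
grip_force: 0.0
```

drive_tool --pt "0 0 0.02 0 0.8" --pt "0 0 0.04 0 0.8" --pt "0 0 0.04 0 0.8" --pt "0 0 0.04 0 0" --pt "0 0 0.04 0 0" --pt "0 0 0.04 0 0" --pt "0 0 0.04 0 0" --pt "0 0 0.04 0 0" --pt "0 0 0.04 0 0" --pt "0 0 0.04 0 0" --pt "0 0 0.04 0 0" --force 35

```text
time: 25.73
position: [0.4898, 0.3741, -0.0256]
tool_rot: [0.0, 0.541, 0.841, 0.0]
ft_force: [0.1, 0.3, 4.3]
gripper_width: 0.0421
grip_force: 35.0
```

drive_tool --pt "0 0 -0.2 0 0" --pt "0 0 -0.4 0.08 0" --pt "0 0 -0.65 0.16 0" --pt "0 0 -0.65 0.24 0" --pt "0 0 -0.65 0.285 0" --pt "0 0 -0.65 0.285 0"

```text
time: 26.23
position: [0.4896, 0.3739, 0.0525]
tool_rot: [-0.0, 0.708, 0.706, 0.0]
ft_force: [-0.9, -0.3, -1.3]
gripper_width: 0.0414
grip_force: 35.0
```

drive_tool --pt "-0.25 0.25 0 0 0" --pt "-0.5 0.5 0 0 0" --pt "-0.75 0.75 0 0 0" --pt "-1 1 0 0 0" --pt "-1 1 0 0 0"

```text
time: 26.65
position: [0.6153, 0.2487, 0.0517]
tool_rot: [0.002, 0.707, 0.707, 0.001]
ft_force: [0.2, 0.6, -1.2]
gripper_width: 0.0414
grip_force: 35.0
```

drive_tool --pt "-0.255 0.15 0 0 0" --pt "-0.255 0.15 0 0 0" --pt "-0.255 0.15 0 0 0" --pt "-0.255 0.15 0 0 0" --pt "-0.255 0.15 0 0 0"

```text
time: 27.07
position: [0.6265, 0.2241, 0.0516]
tool_rot: [-0.001, 0.706, 0.708, -0.0]
ft_force: [0.3, 1.1, -0.9]
gripper_width: 0.0416
grip_force: 35.0
```

```bash
python3 meas.py .015 w17
```

```text
t 27.07 p [0.6265 0.2241 0.0516] psi 1.5727 grip 0.0416 q6 0.24
steel px 280 264 xy 624.9 201.9 size 63.3 43.1 short-axis deg 90.2
steel px 291 134 xy 631.8 283.4 size 42.3 48.0 short-axis deg 54.7
green [(220, 419, 581, 77), (226, 402, 586, 93), (229, 419, 588, 77), (280, 419, 626, 77), (282, 399, 627, 95), (346, 399, 673, 96), (354, 419, 680, 78), (345, 382, 672, 110), (227, 382, 588, 110)]
green [(210, 76, 586, 316), (197, 90, 578, 308), (198, 284, 571, 187), (214, 252, 583, 210), (280, 226, 625, 228), (326, 253, 655, 210), (344, 251, 666, 211), (371, 296, 686, 179), (397, 96, 691, 306), (371, 84, 676, 312)]
```

drive_tool --pt "0 0 0.25 0 0" --pt "0 0 0.45 0 0" --pt "0 0 0.6 0 0" --pt "0 0 0.648 0 0" --pt "0 0 0.648 0 0" --pt "0 0 0.648 0 0.68" --pt "0 0 0.648 0 0.68" --pt "0 0 0.648 0 0.68" --pt "0 0 0.648 0 0.68" --pt "0 0 0.4 0 0.68" --pt "0 0 0.1 0 0.68" --pt "0 0 -0.2 0 0.68" --pt "0 0 -0.3 0 0.68"

```text
time: 28.2
position: [0.631, 0.2243, 0.0937]
tool_rot: [0.002, 0.707, 0.707, 0.003]
ft_force: [0.9, -0.0, 0.2]
gripper_width: 0.0599
grip_force: 0.0
```

drive_tool --pt "0 -0.3 0 0 0.8" --pt "0 -0.6 0 0 0.8" --pt "0 -0.9 0 0 0.8" --pt "0 -1 0 0 0.8"

```text
time: 28.53
position: [0.501, 0.2225, 0.0874]
tool_rot: [-0.002, 0.707, 0.708, -0.003]
ft_force: [-0.7, -0.6, 0.1]
gripper_width: 0.0705
grip_force: 0.0
```

drive_tool --pt "0 -0.3 -0.3 0 0.8" --pt "0 -0.6 -0.5 0 0.8" --pt "0 -0.9 -0.5 0 0.8" --pt "0 -0.9 -0.5 0 0.8" --pt "0 -0.9 -0.5 0 0.8"

```text
time: 28.95
position: [0.3978, 0.2232, 0.1486]
tool_rot: [0.0, 0.706, 0.708, 0.0]
ft_force: [-0.6, -0.1, 0.8]
gripper_width: 0.0708
grip_force: 0.0
```

```bash
python3 - <<'E'
from h import *
from cell import arm
import cv2
a=arm.snapshot('top')['frame'];b=arm.snapshot('scene')['frame']
A=cv2.resize(a[120:290,150:510],(800,378));B=cv2.resize(b[140:330,40:410],None,fx=1.15,fy=1.15)
C=np.zeros((378+B.shape[0],800,3),np.uint8);C[:378]=A;C[378:,:B.shape[1]]=B
cv2.imwrite('pics/fin.png',C[:,:,::-1][:600])
E
```

```text
(no output)
```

View pics/fin.png

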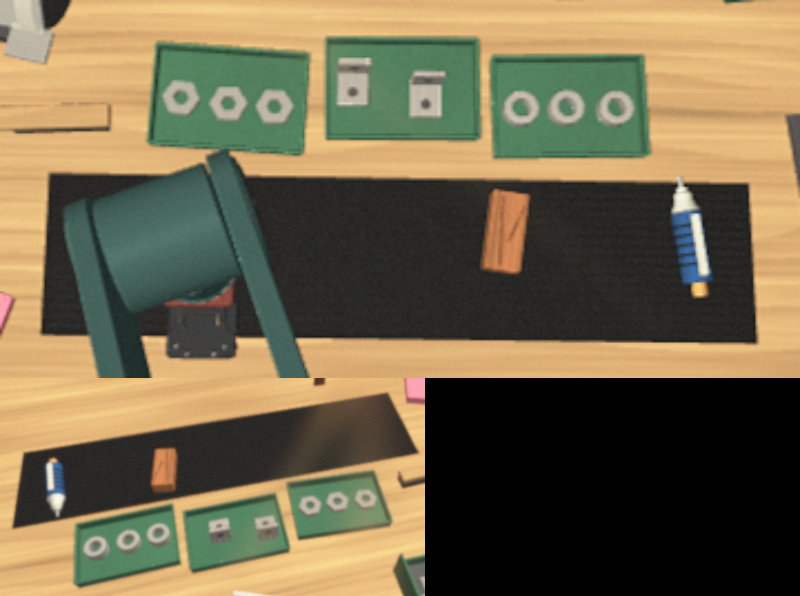

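The final view shows three plates at about (180–274,100), two upright cleats at (353,80) and (427,93), and three collars at (520–615,107). All of them lie inside their trays, and the block and grinder are where they were.

```bash
python3 -c "
from cell import arm
print(arm.job_done())"
```

```text
the job is handed in; nothing more can be done
None
```

All five pieces lie flat in the trays of their own kind, the grinder and wooden block look unmoved in the final camera views, and the job was handed in at about 29 s (no verdict was returned).

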